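# Set a stage carriage against its drop stop, backlash taken up

### The arm

A 7-joint arm with a two-finger parallel gripper is mounted at the origin on the work surface. World frame = base frame: x ahead of the robot, y to its left, z up, the work surface at z = 0. Lengths are in m, angles in rad, forces in N, time in s.
With the tool pointing down it reaches from about 0.425 to 0.875 m from the base axis. Payload 9.9 kg.
Tool frame: the origin (TCP) lies at the very end of the fingers, on their centre line; the grasp point (between the pads) lies 19 mm behind it (ctrl.grasp_offset is the distance from the TCP to the grasp point, in m); z points along the fingers, y is the direction in which the jaws open and shut (so a half turn about z gives the same grasp; the last joint's range is limited). The gripper opens to 85 mm and grips with 20 to 120 N. Pads are 22 mm wide; open, the fingers measure 114 mm over their backs; the gripper's body (76 mm by 85 mm) begins 54 mm behind the grasp point. The pads swing forward as they close: fully open they stand 13 mm farther back than shut.
Start: joints at [-1.346, 0.576, 0.025, 1.437, -0.015, 1.129, -0.057], TCP at [0.205, 0.643, 0.231] pointing down, gripper open.
Joint ranges: [-2.76, 2.76], [-0.34, 2.15], [-1.52, 1.57], [0.19, 2.46], [-1.09, 4.23], [0.17, 1.99], [-2.82, 2.82]. Speed limits (rad/s): [2.22, 2.22, 3.01, 3.01, 3.14, 3.14, 3.14].

### API

Orientations are given as a unit quaternion [x, y, z, w].
In Python, from cell import get_obs, imaging, workorder, ctrl gives the robot as it stands. The module is installed in compiled form; this text tells all that it offers.
- The arm moves only by the tool step_arm, never from a script. Its argument "series" is text: rows parted by semicolons, each of 7 numbers parted by spaces: the shift along the tool's x, y, z in mm, then the turn, a rotation vector about the tool's x, y, z in rad, then the finger opening in mm, from 0 to 85.4. A call has 1 to 20 rows; each row is the pose to reach, as a shift and turn from the pose commanded when the call began, along the tool's axes at that moment; what a row does not reach only later rows make up. A row lasts 1/12 s, in which the tool goes at most 41.7 mm and 7.16 degrees, less where a joint would pass 70% of its speed; a pose out of reach is approached as far as the arm can. A call with a gripper value outside its range is refused whole. The fingers move at their own pace and stop on an object; the grip force is fixed at half the most. Time passes only in rows, so rows that repeat a pose let the fingers close. It gives the time, the measured TCP pose, the force and the opening at its end, in the units of the state.
- get_obs(): the state, without advancing time (a new reading comes with each control period).
- imaging.snapshot(name): name is "side" or "top"; returns a dict with "img" (420x560x3 uint8, red, green, blue), "K" (3x3 intrinsics, pixels), "R" (3x3) and "t" (3): a world point X has camera coordinates R X + t. Camera axes: x right, y down, z forward; pixel columns grow to the right and rows downward; lengths in m; the calibration is good to about 2 mm. A picture is of the moment at which its call begins. There is no depth.
- workorder.sign_off(): hands the job in, once; it reports no verdict.
The state is a dict: "t": time; "joints": joint angles; "qd": joint speeds; "effort": joint torques, N m; "tcp_pos": TCP position; "eef_rot": TCP orientation; "force": force on the tool from outside, world axes, zero at the start; "moment": the same for the moment, N m; "finger_gap": opening from 0.0 (shut) to 1.0 (fully open).
Only numpy, scipy, OpenCV 4.12 (cv2) and the standard library are available. Lean on these libraries where they do the work, as an engineer would, in place of code of your own. Each camera call takes 0.05 s, during which the arm holds its last target.

### The job

The sample carriage of this microscope stage has been run past its stop. Using its loose-fitting drive post, draw it back until the hinged stop finger drops down again in front of the dog, then drive it forward from that side until you feel the dog come up against the finger, with a gentle push on the finger of about 5 to 8 N and never more than 14 N. Let go of the post so that the carriage stays resting against the finger with the post's play taken up forward; do not touch the finger or the dog, and leave the things lying around where they are.

Things in the scene. Friction and masses are not known exactly. Their poses are not given: they have to be found in the camera images.
- stage: Fixed black slide stage, 124 x 340 mm. Origin: centre of its underside, 12 mm above the table, on a perforated metal breadboard. y: the slide's forward direction; x: across it, towards the stop bracket; z: up. On it rides the carriage plate, 112 x 100 mm, top at z = 48 mm, with a petri dish fixed on it (top at z = 63 mm). The stop's head tops out at z = 124 mm, its clamp knob at 134 mm.
- carriage (a joint): Carriage position along the slide, m: 0 at the rear end, 0.14 at the front end, growing forward. Carriage centre: stage y = -0.075 + this. It takes about 5 N to keep it moving and it stays where left. The dog meets the hanging stop finger at a value between 0.055 and 0.079, depending on where the head is clamped.
- dog: Steel dog: an upright fin 14 (x) x 10 (y) x 41 mm high, fixed to the carriage's edge on the bracket side, at stage x = 62 mm. Origin: centre of its underside, 34 mm above the stage's origin; axes as the stage's. Its front face is 5 mm ahead of its origin. It moves with the carriage and meets the stop finger.
- post_top (a point): Centre of the top of the upright drive post by which the carriage is moved: steel cylinder 16 mm in diameter with a black cap, 67 mm tall above the carriage plate (top at stage z = 115 mm), at stage x = -37 mm. Its upper 40 mm can be gripped from above, one finger ahead of it and one behind.
- post (a joint): Play of the post in the carriage, m: it slides 6 mm either way in its slot before it takes the carriage along. +0.006: at the forward end (forward play taken up); -0.006: at the rear end. The ends give a little under load. It moves in the slot with about 1.5 N and stays where left.
- stop_bracket (a point): Mid-point of the stop's adjustment (stage x = 62, y = 0, z = 104 mm). The finger's hinge pin, under an L-shaped aluminium head that a pillar beside the slide carries from 55 mm further forward, is clamped anywhere from 12 mm behind to 12 mm ahead of this point along the slide: not measured, different each time, fixed during the job.
- stop_finger (a joint): Swing of the steel stop finger, rad: 0 hanging down, growing as the tip swings backward, to 1.2; it cannot swing forward. 37 mm long below its pin, 18 wide, 6 thick; its tip hangs 8 mm below the dog's top. A dog going backward swings it aside (under 2 N) and passes; it drops again when the carriage value is down to about 0.059 to 0.034: 20 mm short of where they will meet.
- objective: Bystander: a steel microscope objective standing on the breadboard, 35 mm in diameter, 50 mm tall. Origin: centre of its underside.
- oil_bottle: Bystander: a small amber bottle with a black cap, 32 mm in diameter, 62 mm tall. Origin: centre of its underside.
- slide_box: Bystander: a grey plastic slide box 85 x 100 x 32 mm. Origin: centre of its underside.
- dish: Bystander: a closed petri dish 57 mm in diameter, 15 mm high. Origin: centre of its underside.

How it is judged:
On the way, in this order (a step that is already met when the one before it is completed fails the run):
1. the carriage has been drawn back behind the stop and the finger hangs down again (value of joint carriage below 0.064 m and value of joint stop_finger below 0.1 rad), for 0.1 s.
2. the dog is pressed against the hanging finger with at least 2.5 N (contact force between dog and anything else above 2.5 N and value of joint stop_finger below 0.15 rad and value of joint carriage above 0.048 m), for 0.2 s.
At the end, for the whole second after the job is handed in: The carriage is at rest with its dog still touching the hanging stop finger (more than 0.3 N, finger within 0.15 rad of hanging, carriage value 0.048 to 0.087), and the post stands at the forward end of its play (value above 0.0035) (contact force between dog and anything else above 0.3 N and value of joint stop_finger below 0.15 rad and value of joint carriage between 0.048 and 0.087 m and value of joint post above 0.0035 m and velocity of joint carriage between -0.005 and 0.005 m/s).
It fails at once if the dog bears on the stop finger with more than 14 N (contact force between dog and anything else above 14 N).
It fails at once if the robot touches the stop finger or the dog (contact force between any of the arm, the fingers and dog above 0.5 N or contact force between any of the arm, the fingers and stop_finger above 0.5 N).
It fails at once if a bystander is moved by more than 20 mm (distance of any of objective, oil_bottle, slide_box, dish from where it was at the start of the episode above 0.02 m).
It also fails if it takes over 56 s, if anything falls off the work surface, if the arm or the gripper's body presses on something with over 40 N, if the wrist force passes 120 N, or if a joint passes its speed limit or range.

## Working session

There is one attempt and no reset: what is moved stays moved. The work goes in short steps, Python scripts to look and compute and a tool call to move; the robot and the scene stay as the last step left them, time stands still between calls to the robot, and variables do not carry over. Pictures are saved under pics/ and viewed, and the job is handed in when it is done.

Besides the shell and the picture viewer there is one more tool, called after "Emit:" as name(argument=value, ...) on one line, values as JSON. step_arm: Moves the arm, as the interface text tells. Its arguments: {"type":"object","properties":{"series":{"type":"string"}},"required":["series"]}

```bash
mkdir -p pics; python3 - <<'E'
from cell import get_obs, imaging, workorder, ctrl
import cv2,numpy as np
o=get_obs();print(o, ctrl.grasp_offset)
for n in("side","top"):
    s=imaging.snapshot(n);cv2.imwrite(f"pics/{n}0.png",s["img"][:,:,::-1]);np.savez(f"{n}0.npz",**s);print(n,s["K"],s["R"],s["t"])
E
```

```text
{'t': 0.0, 'joints': array([-1.34584652,  0.57654192,  0.02480523,  1.43791444, -0.01500502,
        1.12898276, -0.056489  ]), 'qd': array([-0.0004689 ,  0.00064524, -0.00079474, -0.00080466, -0.00040482,
       -0.00135839, -0.00046283]), 'effort': array([-4.40671029e-04, -7.65768385e+01,  2.25014202e+00, -2.85977894e+01,
        1.52853120e-02,  1.25301420e-02,  1.87900588e-05]), 'tcp_pos': array([0.20494483, 0.64266071, 0.23043291]), 'eef_rot': array([ 1.53725133e-01,  9.88113299e-01, -8.25662803e-04, -9.73147015e-05]), 'force': array([0.08072281, 0.22182874, 0.38605799]), 'moment': array([-0.02017538, -0.0240829 , -0.02351901]), 'finger_gap': 1.0004341270197692} 0.0187
side [[453.59528893   0.         286.32653789]
 [  0.         453.59528893 208.12570383]
 [  0.           0.           1.        ]] [[-0.69455648 -0.71943627 -0.00165731]
 [-0.37062503  0.35978047 -0.85626812]
 [ 0.61662661 -0.59411234 -0.51652895]] [0.41166063 0.29489418 0.59083477]
top [[512.92370669   0.         279.55635582]
 [  0.         512.92370669 208.35211915]
 [  0.           0.           1.        ]] [[ 0.02437954 -0.99963992 -0.01120981]
 [-0.99903062 -0.0239505  -0.03693496]
 [ 0.03665318  0.0120994  -0.9992548 ]] [0.02910204 0.56850222 1.30698023]
```

View pics/side0.png

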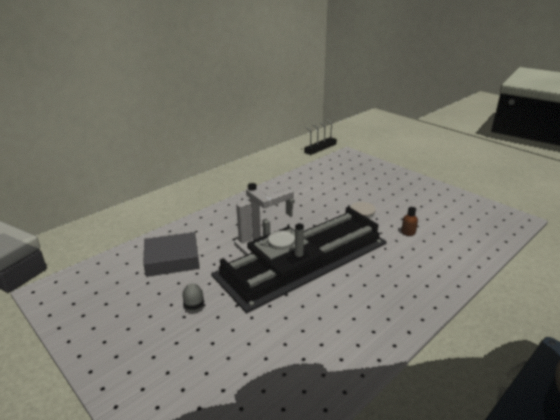

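View pics/top0.png

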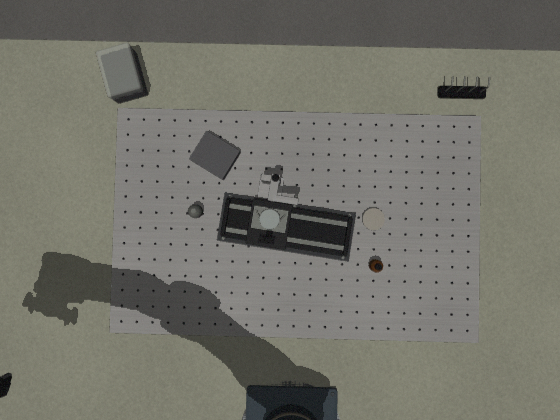

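```bash
python3 - <<'E'
import cv2,numpy as np
a=cv2.imread("pics/top0.png")[155:275,205:365];a=cv2.convertScaleAbs(a,alpha=1.6,beta=20)
cv2.imwrite("pics/top0z.png",cv2.resize(a,None,fx=5,fy=5,interpolation=cv2.INTER_CUBIC))
a=cv2.imread("pics/side0.png")[175:315,205:395];a=cv2.convertScaleAbs(a,alpha=1.6,beta=20)
cv2.imwrite("pics/side0z.png",cv2.resize(a,None,fx=4,fy=4,interpolation=cv2.INTER_CUBIC))
E
```

```text
(no output)
```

View pics/top0z.png

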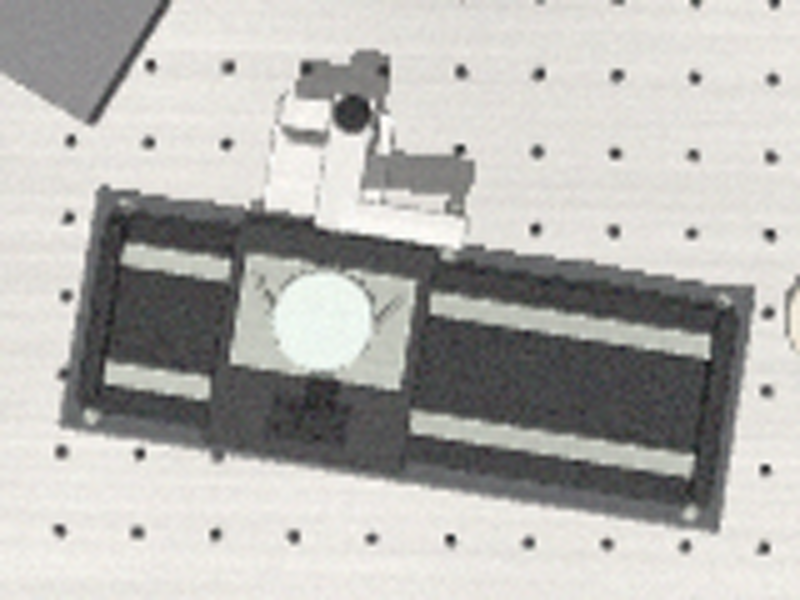

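View pics/side0z.png

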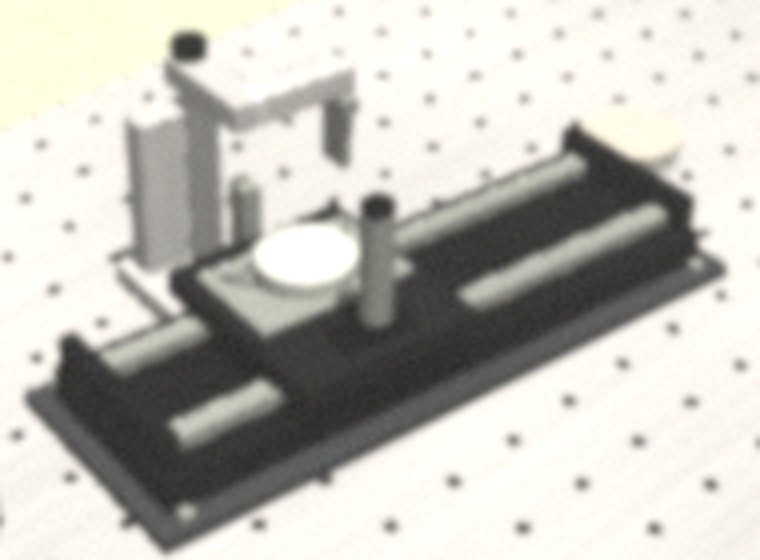

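```bash
cat > h.py <<'E'
import numpy as np
C={n:dict(np.load(f"{n}0.npz")) for n in("side","top")}
def cast(n,px,z):
    c=C[n];d=c["R"].T@np.linalg.solve(c["K"],[px[0],px[1],1]);o=-c["R"].T@c["t"]
    return o+d*(z-o[2])/d[2]
def proj(n,X):
    c=C[n];p=c["K"]@(c["R"]@np.asarray(X)+c["t"]);return p[:2]/p[2]
E
python3 - <<'E'
from h import *
zt=lambda x,y:(205+x/5-.4,155+y/5-.4)
zs=lambda x,y:(205+x/4-.4,175+y/4-.4)
cs=[cast("top",zt(*p),.020) for p in((100,188),(752,288),(715,530),(62,425))]
for c in cs: print(c)
cen=np.mean(cs,0);print("cen",cen,[np.linalg.norm(cs[i]-cs[i-1]) for i in range(4)])
ey=(cs[0]-cs[1]+cs[3]-cs[2]);ey/=np.linalg.norm(ey);ex=np.array([ey[1],-ey[0],0]);print("ey",ey,np.degrees(np.arctan2(ey[1],ey[0])))
cs2=[cast("side",zs(*p),.020) for p in((28,398),(168,550),(725,268))];print(cs2)
def st(X): d=X-cen;return d@ex,d@ey
P=cast("side",zs(378,202),.127);print("post side",P,st(P))
P=cast("top",zt(322,390),.127);print("post top",P,st(P))
D=cast("top",zt(323,321),.075);print("dish",D,st(D))
D=cast("side",zs(305,248),.075);print("dish side",D,st(D))
E=[cast("top",zt(*p),.06) for p in((240,255),(222,470),(403,478))]
for e in E:print("plate",st(e))
H=cast("top",zt(465,235),.136);print("head end",st(H))
H=cast("side",zs(352,75),.136);print("head end side",st(H))
print("proj post for top",proj("top",cast("side",zs(378,202),.127)))
np.savez("stage.npz",cen=cen,ex=ex,ey=ey)
E
```

```text
[0.60523496 0.18420812 0.02      ]
[ 0.56209399 -0.14953495  0.02      ]
[ 0.43880597 -0.13312289  0.02      ]
[0.48380542 0.20016535 0.02      ]
cen [0.52248509 0.02542891 0.02      ] [np.float64(0.1224735338112409), np.float64(0.3365198090845107), np.float64(0.12437561044728426), np.float64(0.33631235372656393)]
ey [0.13099963 0.99138242 0.        ] 82.4726392137753
[array([0.59980222, 0.18548069, 0.02      ]), array([0.47849331, 0.20217173, 0.02      ]), array([ 0.43636201, -0.13216568,  0.02      ])]
post side [0.48945588 0.06859963 0.127     ] (np.float64(-0.0383999275886249), np.float64(0.03847188171240273))
post top [0.5060513  0.06472368 0.127     ] (np.float64(-0.021439764944771036), np.float64(0.036803331520625246))
dish [0.5391421  0.06672049 0.075     ] (np.float64(0.01110428364149329), np.float64(0.04311781627468443))
dish side [0.54095468 0.06400399 0.075     ] (np.float64(0.013257112542841051), np.float64(0.04066217270887876))
plate (np.float64(0.03717324378483347), np.float64(0.08930663561084767))
plate (np.float64(-0.0690641733477761), np.float64(0.08141149179881556))
plate (np.float64(-0.059056973850580965), np.float64(-0.00741463309523091))
head end (np.float64(0.06012553215103184), np.float64(-0.017939557290026813))
head end side (np.float64(0.04532108595599991), np.float64(-0.010748961435505583))
proj post for top [267.16423455 239.66507831]
```

```bash
cat >> h.py <<'E'
from scipy.spatial.transform import Rotation as Ro
S=dict(np.load("stage.npz"))
def delta(T,ang=np.radians(82.47)):
    from cell import get_obs
    o=get_obs();R=Ro.from_quat(o["eef_rot"])
    y=np.array([np.cos(ang),np.sin(ang),0]);z=np.array([0,0,-1.]);x=np.cross(y,z)
    G=Ro.from_matrix(np.c_[x,y,z])
    return R.inv().apply(np.asarray(T)-o["tcp_pos"])*1000,(R.inv()*G).as_rotvec(),o["t"]
E
python3 -c "
from h import *
print(delta([.489,.068,.19]))"
```

```text
(array([-445.17850498, -461.13155574,   41.27311674]), array([-1.50280648e-03, -5.38891980e-05, -1.77364043e-01]), 0.1)
```

Emit:
step_arm(series="-20 -20 0 0 0 0 85;-45 -47 2 0 0 -0.02 85;-70 -73 5 0 0 -0.04 85;-97 -100 8 0 0 -0.05 85;-125 -128 11 0 0 -0.06 85;-153 -157 14 0 0 -0.07 85;-181 -186 17 0 0 -0.08 85;-209 -215 20 0 0 -0.09 85;-237 -244 23 0 0 -0.1 85;-265 -273 26 0 0 -0.11 85;-293 -302 29 0 0 -0.12 85;-321 -331 32 0 0 -0.13 85;-349 -360 35 0 0 -0.14 85;-375 -387 37 0 0 -0.15 85;-399 -412 39 0 0 -0.16 85;-419 -433 41 0 0 -0.17 85;-433 -448 41 0 0 -0.177 85;-441 -457 41 0 0 -0.177 85;-445 -461 41 0 0 -0.177 85;-445 -461 41 0 0 -0.177 85")

```text
t: 1.77
tcp_pos: [0.4892, 0.0675, 0.1901]
eef_rot: [0.067, 0.998, -0.0, -0.0]
force: [-0.5, 0.4, -0.4]
finger_gap: 0.994
```

```bash
python3 - <<'E'
from cell import get_obs, imaging
import cv2,numpy as np
from h import *
print(get_obs()["force"],delta([.489,.068,.096]),proj("side",get_obs()["tcp_pos"]))
for n in("side",):
    s=imaging.snapshot(n);a=s["img"][:,:,::-1];cv2.imwrite(f"pics/{n}1.png",cv2.resize(cv2.convertScaleAbs(a[135:315,190:400],alpha=1.6,beta=20),None,fx=3.5,fy=3.3))
E
```

```text
[-0.54204311  0.35095644 -0.42935287] (array([ 0.28520715,  0.50166027, 94.11948246]), array([-0.00043497, -0.00017229, -0.00252772]), 1.7667) [300.14630187 193.12839387]
```

View pics/side1.png

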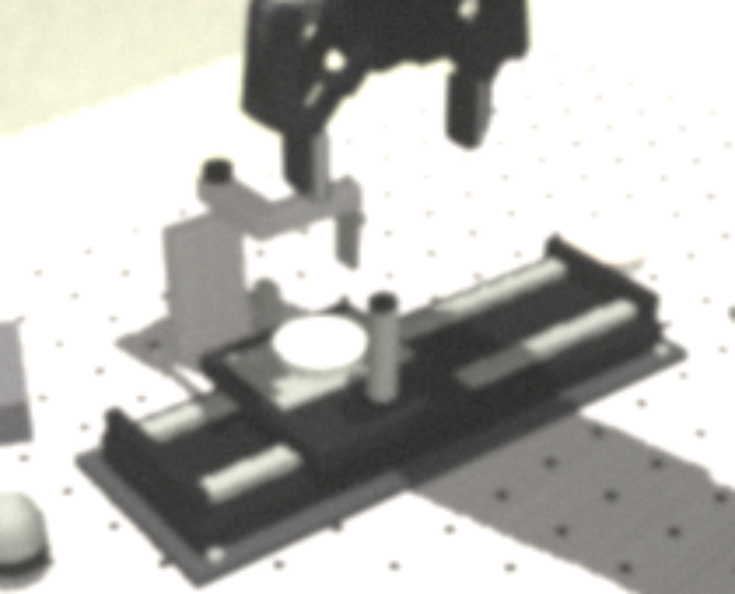

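The open fingers straddle the post: tips at (305,190) and (468,145), post cap at (383,300). I'll descend and close.

Emit:
step_arm(series="0 0 12 0 0 0 85;0 0 28 0 0 0 85;0 0 46 0 0 0 85;0 0 62 0 0 0 85;0 0 76 0 0 0 85;0 0 86 0 0 0 85;0 0 92 0 0 0 85;0 0 94 0 0 0 85;0 0 94 0 0 0 85;0 0 94 0 0 0 60;0 0 94 0 0 0 45;0 0 94 0 0 0 35;0 0 94 0 0 0 28;0 0 94 0 0 0 22;0 0 94 0 0 0 16;0 0 94 0 0 0 10;0 0 94 0 0 0 5;0 0 94 0 0 0 5;0 0 94 0 0 0 5;0 0 94 0 0 0 5")

```text
t: 3.48
tcp_pos: [0.4891, 0.0687, 0.0966]
eef_rot: [0.066, 0.998, 0.0, 0.0]
force: [-1.3, 0.8, 5.6]
finger_gap: 0.169
```

```bash
python3 - <<'E'
from cell import get_obs, imaging
import cv2,numpy as np
from h import *
o=get_obs();print(o["force"],o["finger_gap"]*85.4,delta([.489,.068,.096]))
for n in("side",):
    s=imaging.snapshot(n);a=s["img"][:,:,::-1];cv2.imwrite(f"pics/{n}2.png",cv2.resize(cv2.convertScaleAbs(a[135:315,190:400],alpha=1.6,beta=20),None,fx=3.5,fy=3.3))
E
```

```text
[-1.28435711  0.79995346  5.55396644] 14.409928462956513 (array([ 0.01574751, -0.69620805,  0.62729843]), array([ 0.00024757,  0.00038272, -0.00049197]), 3.4833)
```

View pics/side2.png

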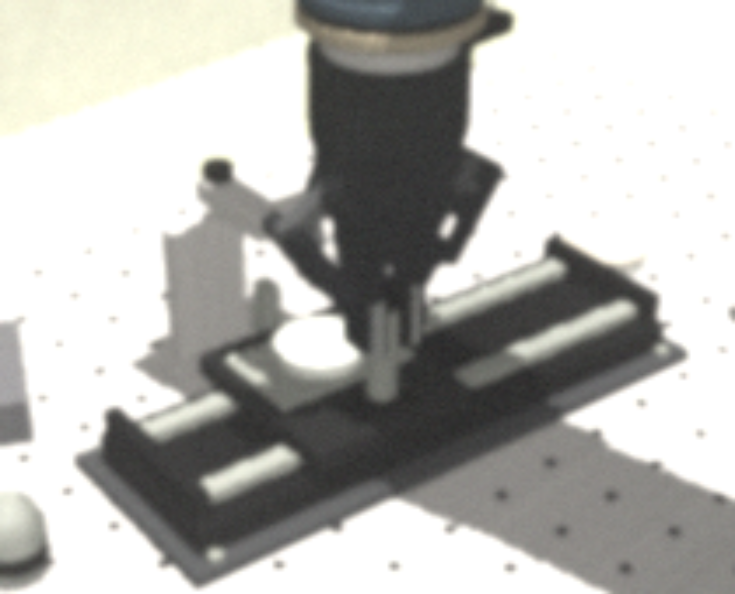

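Emit:
step_arm(series="0 -1 0 0 0 0 5;0 -3 0 0 0 0 5;0 -5 0 0 0 0 5;0 -7 0 0 0 0 5;0 -9 0 0 0 0 5;0 -11 0 0 0 0 5;0 -13 0 0 0 0 5;0 -15 0 0 0 0 5;0 -17 0 0 0 0 5;0 -19 0 0 0 0 5;0 -21 0 0 0 0 5;0 -23 0 0 0 0 5;0 -25 0 0 0 0 5;0 -27 0 0 0 0 5;0 -29 0 0 0 0 5;0 -30 0 0 0 0 5")

```text
t: 4.87
tcp_pos: [0.4853, 0.0399, 0.0966]
eef_rot: [0.065, 0.998, 0.001, 0.0]
force: [-0.5, 6.0, 5.4]
finger_gap: 0.165
```

```bash
python3 - <<'E'
from cell import get_obs, imaging
import cv2,numpy as np
from h import *
o=get_obs();print(o["force"],o["force"]@S["ey"],o["finger_gap"]*85.4,delta([.489,.068,.096]))
for n in("side",):
    s=imaging.snapshot(n);a=s["img"][:,:,::-1];cv2.imwrite(f"pics/{n}3.png",cv2.resize(cv2.convertScaleAbs(a[135:315,190:400],alpha=1.6,beta=20),None,fx=3.5,fy=3.3))
E
```

```text
[-0.52205518  6.0176039   5.39836467] 5.8973576629341595 14.048453402746818 (array([-0.04076159, 28.37887332,  0.67820153]), array([0.00130603, 0.00048817, 0.00047372]), 4.8667)
```

View pics/side3.png

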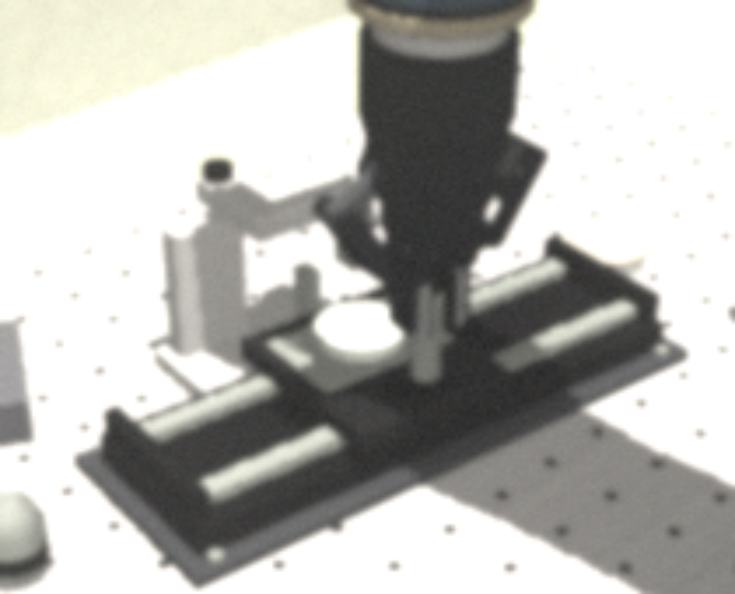

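Emit:
step_arm(series="0 -2 0 0 0 0 5;0 -4 0 0 0 0 5;0 -6 0 0 0 0 5;0 -8 0 0 0 0 5;0 -10 0 0 0 0 5;0 -12 0 0 0 0 5;0 -14 0 0 0 0 5;0 -16 0 0 0 0 5;0 -18 0 0 0 0 5;0 -20 0 0 0 0 5;0 -22 0 0 0 0 5;0 -24 0 0 0 0 5;0 -26 0 0 0 0 5;0 -28 0 0 0 0 5;0 -30 0 0 0 0 5;0 -32 0 0 0 0 5;0 -34 0 0 0 0 5;0 -36 0 0 0 0 5;0 -38 0 0 0 0 5;0 -40 0 0 0 0 5")

```text
t: 6.58
tcp_pos: [0.48, 0.0007, 0.0966]
eef_rot: [0.065, 0.998, 0.001, 0.0]
force: [-1.5, 7.1, 6.3]
finger_gap: 0.167
```

Emit:
step_arm(series="0 -2 0 0 0 0 5;0 -4 0 0 0 0 5;0 -6 0 0 0 0 5;0 -8 0 0 0 0 5;0 -10 0 0 0 0 5;0 -12 0 0 0 0 5;0 -14 0 0 0 0 5;0 -16 0 0 0 0 5;0 -18 0 0 0 0 5;0 -20 0 0 0 0 5;0 -22 0 0 0 0 5;0 -22 0 0 0 0 5;0 -22 0 0 0 0 5")

```text
t: 7.67
tcp_pos: [0.4769, -0.022, 0.0966]
eef_rot: [0.066, 0.998, 0.0, 0.0]
force: [-1.0, 3.2, 6.7]
finger_gap: 0.164
```

```bash
python3 - <<'E'
from cell import get_obs, imaging
import cv2,numpy as np
from h import *
o=get_obs();print(o["t"],o["force"],o["force"]@S["ey"],o["finger_gap"]*85.4,(o["tcp_pos"]-S["cen"])@S["ey"])
for n in("side","top"):
    s=imaging.snapshot(n);a=s["img"][:,:,::-1];cv2.imwrite(f"pics/{n}4raw.png",a)
    b=a[155:295,205:375] if n=="side" else a[155:275,205:365]
    cv2.imwrite(f"pics/{n}4.png",cv2.resize(cv2.convertScaleAbs(b,alpha=1.6,beta=20),None,fx=4.2,fy=4.2,interpolation=2))
E
```

```text
7.6667 [-0.98672958  3.21091816  6.7113332 ] 3.0539865960805805 13.986302436494835 -0.052972715531039105
```

View pics/side4.png

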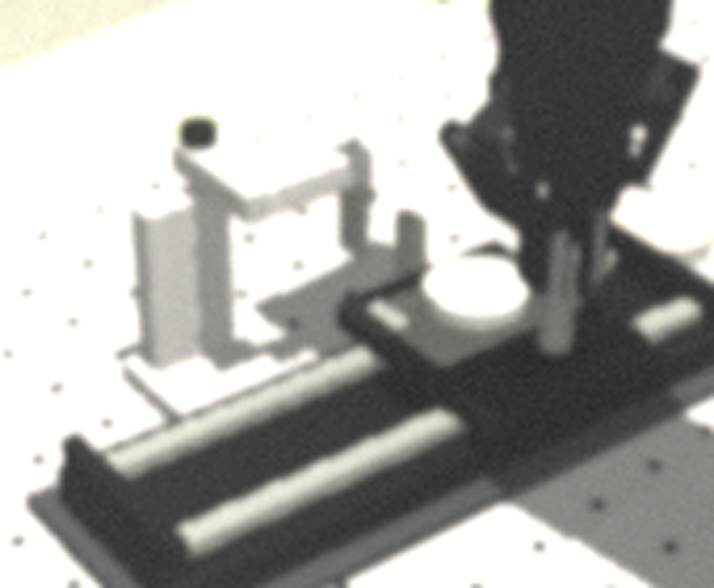

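View pics/top4.png

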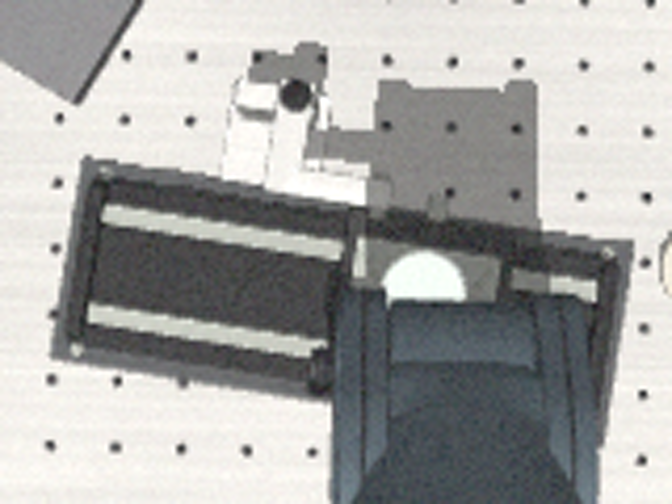

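```bash
python3 - <<'E'
from h import *
o=-C["side"]["R"].T@C["side"]["t"];print("cam stage",(o-S["cen"])@S["ex"],(o-S["cen"])@S["ey"])
def pl(px,x0):
    c=C["side"];d=c["R"].T@np.linalg.solve(c["K"],[*px,1])
    s=(x0-(o-S["cen"])@S["ex"])/(d@S["ex"]);X=o+s*d;return round((X-S["cen"])@S["ey"]*1000,1),round(X[2]*1000,1)
z=lambda x,y:(205+x/4.2-.4,155+y/4.2-.4)
for n,p,x in(("finger bottom L",(341,243),.053),("finger bottom R",(369,252),.053),("finger c",(354,248),.062),("dog top c",(412,213),.062),("dog left",(398,240),.055),("dog right",(425,240),.055),):print(n,pl(z(*p),x))
for n,y,x,zz in (("dog top exp",-.047,.062,.087),("dog top front near",-.042,.055,.087),("fing tip h=0",0,.062,.079)):
    X=S["cen"]+S["ex"]*x+S["ey"]*y;X[2]=zz;p=proj("side",X);print(n,(p-[205,155]+.4)*4.2)
E
```

```text
cam stage -0.5549076935272973 0.44681752658668833
finger bottom L (np.float64(-0.2), np.float64(93.3))
finger bottom R (np.float64(-16.6), np.float64(82.3))
finger c (np.float64(-14.5), np.float64(80.8))
dog top c (np.float64(-49.4), np.float64(87.8))
dog left (np.float64(-35.5), np.float64(81.0))
dog right (np.float64(-52.2), np.float64(74.9))
dog top exp [408.04798941 215.93429087]
dog top front near [408.86177322 225.14067158]
fing tip h=0 [329.47208859 260.90368142]
```

Finger hangs straight at (350,190–250), and the dog is behind it at (410,215–260). The carriage is at about 0.028. The pin is about 13 mm back, so contact should come about 39 mm forward of here. I'll drive forward 30 mm, then creep.

Emit:
step_arm(series="0 1 0 0 0 0 5;0 2.5 0 0 0 0 5;0 4 0 0 0 0 5;0 5.5 0 0 0 0 5;0 7 0 0 0 0 5;0 8 0 0 0 0 5;0 9 0 0 0 0 5;0 10 0 0 0 0 5;0 11 0 0 0 0 5;0 12 0 0 0 0 5;0 13 0 0 0 0 5;0 14 0 0 0 0 5;0 15 0 0 0 0 5;0 16 0 0 0 0 5;0 17 0 0 0 0 5;0 18 0 0 0 0 5;0 19 0 0 0 0 5;0 20 0 0 0 0 5;0 21 0 0 0 0 5;0 22 0 0 0 0 5")

```text
t: 9.43
tcp_pos: [0.4796, -0.0021, 0.0966]
eef_rot: [0.067, 0.998, -0.001, -0.0]
force: [-1.9, -4.7, 7.5]
finger_gap: 0.168
```

Emit:
step_arm(series="0 1 0 0 0 0 5;0 2 0 0 0 0 5;0 3 0 0 0 0 5;0 4 0 0 0 0 5;0 4.5 0 0 0 0 5;0 5 0 0 0 0 5;0 5.5 0 0 0 0 5;0 6 0 0 0 0 5;0 6.5 0 0 0 0 5;0 7 0 0 0 0 5")

```text
t: 10.27
tcp_pos: [0.4805, 0.0048, 0.0966]
eef_rot: [0.067, 0.998, -0.001, 0.0]
force: [-2.3, -5.3, 8.0]
finger_gap: 0.169
```

```bash
cat > look.py <<'E'
import sys
from cell import get_obs, imaging
import cv2,numpy as np
from h import *
o=get_obs();print(o["t"],o["force"],"Fy",o["force"]@S["ey"],"gap",o["finger_gap"]*85.4,"sy",(o["tcp_pos"]-S["cen"])@S["ey"]*1000)
if len(sys.argv)>1:
    a=imaging.snapshot("side")["img"][:,:,::-1][155:295,205:375]
    cv2.imwrite(f"pics/{sys.argv[1]}.png",cv2.resize(cv2.convertScaleAbs(a,alpha=1.6,beta=20),None,fx=4.2,fy=4.2,interpolation=2))
E
python3 look.py side5
```

```text
10.2667 [-2.32617934 -5.26901652  7.9668988 ] Fy -5.528338966871594 gap 14.44362593031597 sy -25.962420978241354
```

View pics/side5.png

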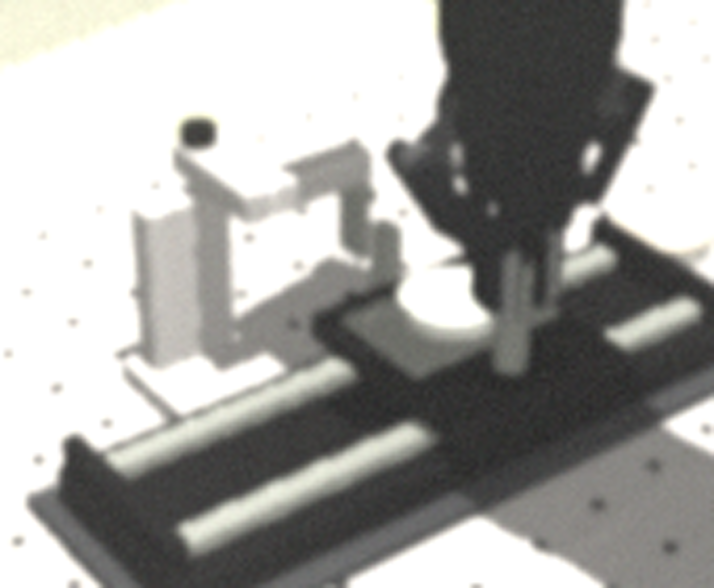

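The dog is at column 386 and the finger at 354, so about 11 mm remains. Running friction reads about 5.5 N.

Emit:
step_arm(series="0 0.5 0 0 0 0 5;0 1 0 0 0 0 5;0 1.5 0 0 0 0 5;0 2 0 0 0 0 5;0 2.5 0 0 0 0 5;0 3 0 0 0 0 5;0 3.5 0 0 0 0 5;0 4 0 0 0 0 5;0 4.5 0 0 0 0 5;0 5 0 0 0 0 5;0 5.3 0 0 0 0 5;0 5.6 0 0 0 0 5;0 5.9 0 0 0 0 5;0 6.2 0 0 0 0 5")

```text
t: 11.48
tcp_pos: [0.4813, 0.0109, 0.0966]
eef_rot: [0.067, 0.998, -0.001, -0.0]
force: [-1.3, -6.0, 7.6]
finger_gap: 0.17
```

```bash
python3 look.py side6
```

```text
11.4833 [-1.32731011 -6.03007163  7.5981687 ] Fy -6.151984119143987 gap 14.493006011562807 sy -19.784405384455745
```

View pics/side6.png

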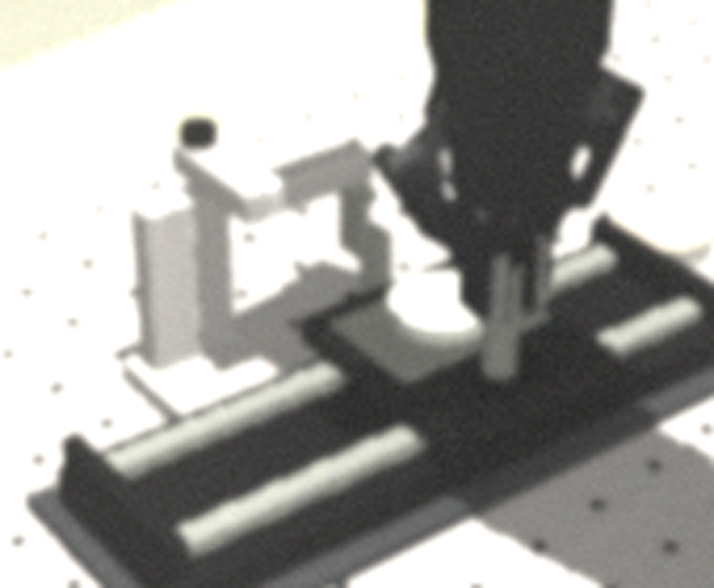

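Emit:
step_arm(series="0 0.3 0 0 0 0 5;0 0.6 0 0 0 0 5;0 0.9 0 0 0 0 5;0 1.2 0 0 0 0 5;0 1.5 0 0 0 0 5;0 1.8 0 0 0 0 5;0 2.0 0 0 0 0 5;0 2.2 0 0 0 0 5")

```text
t: 12.2
tcp_pos: [0.4817, 0.0131, 0.0966]
eef_rot: [0.067, 0.998, -0.001, 0.0]
force: [-1.2, -5.3, 6.5]
finger_gap: 0.167
```

Emit:
step_arm(series="0 0.2 0 0 0 0 5;0 0.4 0 0 0 0 5;0 0.6 0 0 0 0 5;0 0.8 0 0 0 0 5;0 1.0 0 0 0 0 5")

```text
t: 12.62
tcp_pos: [0.4817, 0.0141, 0.0966]
eef_rot: [0.067, 0.998, -0.001, -0.0]
force: [-1.9, -4.3, 7.3]
finger_gap: 0.169
```

Emit:
step_arm(series="0 0.2 0 0 0 0 5;0 0.4 0 0 0 0 5;0 0.6 0 0 0 0 5;0 0.8 0 0 0 0 5")

```text
t: 12.95
tcp_pos: [0.4819, 0.0149, 0.0966]
eef_rot: [0.067, 0.998, -0.001, 0.0]
force: [-2.4, -5.6, 6.9]
finger_gap: 0.166
```

```bash
python3 look.py side7
```

```text
12.95 [-2.43851786 -5.55085914  6.86520186] Fy -5.8224690810503175 gap 14.163704090099639 sy -15.806036158243591
```

View pics/side7.png

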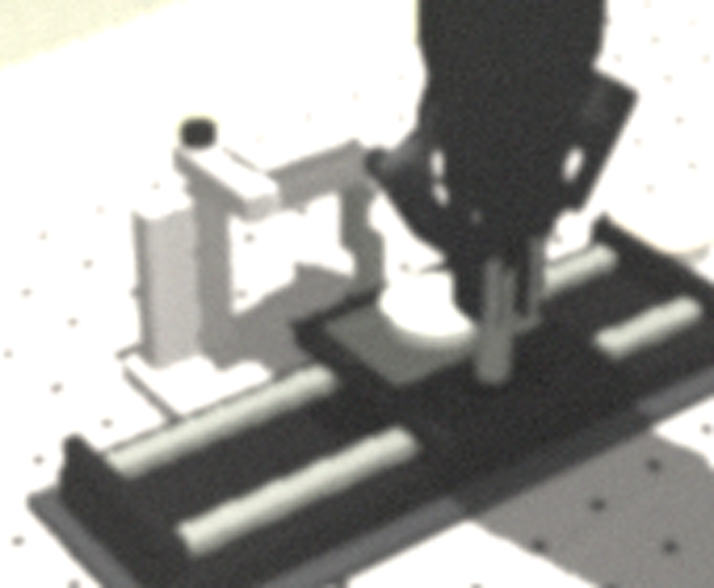

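Emit:
step_arm(series="0 0.2 0 0 0 0 5;0 0.4 0 0 0 0 5;0 0.6 0 0 0 0 5")

```text
t: 13.25
tcp_pos: [0.4819, 0.0155, 0.0966]
eef_rot: [0.067, 0.998, -0.001, -0.0]
force: [-2.0, -4.5, 7.1]
finger_gap: 0.171
```

Emit:
step_arm(series="0 0.2 0 0 0 0 5;0 0.4 0 0 0 0 5;0 0.6 0 0 0 0 5")

```text
t: 13.5
tcp_pos: [0.482, 0.0161, 0.0966]
eef_rot: [0.067, 0.998, -0.001, -0.0]
force: [-1.5, -5.4, 7.0]
finger_gap: 0.168
```

Emit:
step_arm(series="0 0.2 0 0 0 0 5;0 0.4 0 0 0 0 5;0 0.6 0 0 0 0 5")

```text
t: 13.75
tcp_pos: [0.4821, 0.0163, 0.0966]
eef_rot: [0.067, 0.998, -0.001, 0.0]
force: [-0.8, -6.6, 7.4]
finger_gap: 0.169
```

Emit:
step_arm(series="0 0.1 0 0 0 0 5;0 0.2 0 0 0 0 5")

```text
t: 13.92
tcp_pos: [0.4821, 0.0163, 0.0966]
eef_rot: [0.067, 0.998, -0.001, -0.0]
force: [-2.5, -7.3, 7.6]
finger_gap: 0.17
```

```bash
python3 look.py side8
```

```text
13.9167 [-2.54725097 -7.30828017  7.57363592] Fy -7.578989393014187 gap 14.48120546914066 sy -14.313119595047448
```

View pics/side8.png

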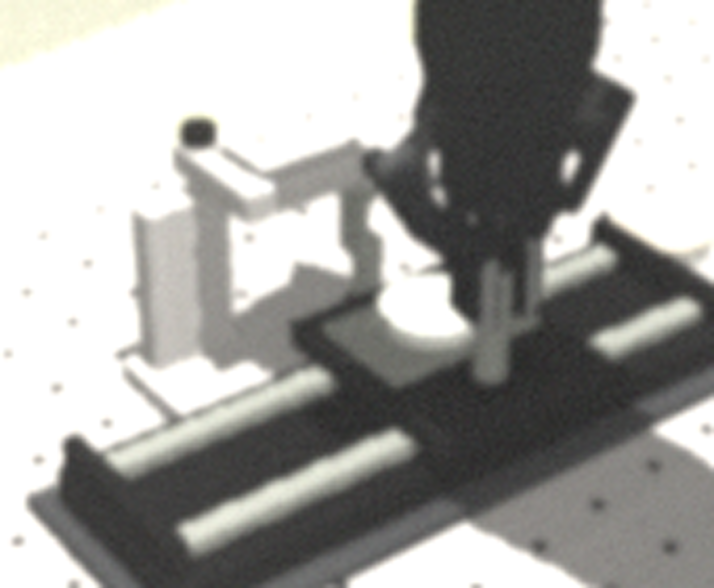

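Emit:
step_arm(series="0 0.1 0 0 0 0 5;0 0.2 0 0 0 0 5;0 0.3 0 0 0 0 5;0 0.4 0 0 0 0 5;0 0.5 0 0 0 0 5;0 0.5 0 0 0 0 5")

```text
t: 14.47
tcp_pos: [0.482, 0.0164, 0.0966]
eef_rot: [0.067, 0.998, -0.001, -0.0]
force: [-1.6, -8.7, 7.4]
finger_gap: 0.169
```

Emit:
step_arm(series="0 0.1 0 0 0 0 5;0 0.2 0 0 0 0 5;0 0.3 0 0 0 0 5;0 0.4 0 0 0 0 5;0 0.4 0 0 0 0 5")

```text
t: 14.88
tcp_pos: [0.4821, 0.0166, 0.0966]
eef_rot: [0.067, 0.998, -0.001, -0.0]
force: [-1.9, -8.9, 8.4]
finger_gap: 0.164
```

Emit:
step_arm(series="0 0.1 0 0 0 0 5;0 0.2 0 0 0 0 5;0 0.3 0 0 0 0 5;0 0.4 0 0 0 0 5;0 0.5 0 0 0 0 5;0 0.5 0 0 0 0 5")

```text
t: 15.38
tcp_pos: [0.4821, 0.0167, 0.0966]
eef_rot: [0.067, 0.998, -0.001, -0.0]
force: [-2.4, -10.5, 8.3]
finger_gap: 0.166
```

Emit:
step_arm(series="0 0.1 0 0 0 0 5;0 0.2 0 0 0 0 5;0 0.3 0 0 0 0 5;0 0.4 0 0 0 0 5;0 0.4 0 0 0 0 5;0 0.4 0 0 0 0 5")

```text
t: 15.88
tcp_pos: [0.4821, 0.0168, 0.0966]
eef_rot: [0.067, 0.998, -0.002, -0.0]
force: [-2.7, -10.9, 7.8]
finger_gap: 0.165
```

```bash
python3 look.py
```

```text
15.8833 [ -2.65915446 -10.85602819   7.84991494] Fy -11.11082371792989 gap 14.121067359907071 sy -13.869284725195955
```

Emit:
step_arm(series="0 0 0 0 0 0 5;0 0 0 0 0 0 5;0 0 0 0 0 0 5;0 -0.2 0 0 0 0 5;0 -0.4 0 0 0 0 5;0 -0.6 0 0 0 0 5;0 -0.8 0 0 0 0 5;0 -1.0 0 0 0 0 5;0 -1.2 0 0 0 0 5;0 -1.4 0 0 0 0 5;0 -1.4 0 0 0 0 5")

```text
t: 16.8
tcp_pos: [0.4821, 0.0167, 0.0966]
eef_rot: [0.067, 0.998, -0.001, -0.0]
force: [-1.8, -7.5, 7.6]
finger_gap: 0.17
```

Emit:
step_arm(series="0 -0.2 0 0 0 0 5;0 -0.4 0 0 0 0 5;0 -0.6 0 0 0 0 5;0 -0.8 0 0 0 0 5;0 -1.0 0 0 0 0 5;0 -1.0 0 0 0 0 5")

```text
t: 17.3
tcp_pos: [0.4821, 0.0166, 0.0967]
eef_rot: [0.066, 0.998, -0.0, 0.0]
force: [-1.2, -2.8, 7.7]
finger_gap: 0.171
```

```bash
python3 look.py
```

```text
17.3 [-1.15145094 -2.82163904  7.69406318] Fy -2.9481629738009625 gap 14.607854088769528 sy -14.033724242420547
```

Emit:
step_arm(series="0 -0.2 0 0 0 0 5;0 -0.3 0 0 0 0 5;0 -0.3 0 0 0 0 18;0 -0.3 0 0 0 0 24;0 -0.3 0 0 0 0 30;0 -0.3 0 0 0 0 38;0 -0.3 0 0 0 0 46;0 -0.3 0 0 0 0 54;0 -0.3 0 0 0 0 60;0 -0.3 0 0 0 0 60")

```text
t: 18.13
tcp_pos: [0.4822, 0.0174, 0.0963]
eef_rot: [0.066, 0.998, -0.0, -0.0]
force: [0.5, 0.1, 0.0]
finger_gap: 0.701
```

```bash
python3 look.py side9
```

```text
18.1333 [0.50776494 0.05941858 0.0479108 ] Fy 0.12542355394175034 gap 59.8791964547789 sy -13.223023231133023
```

View pics/side9.png

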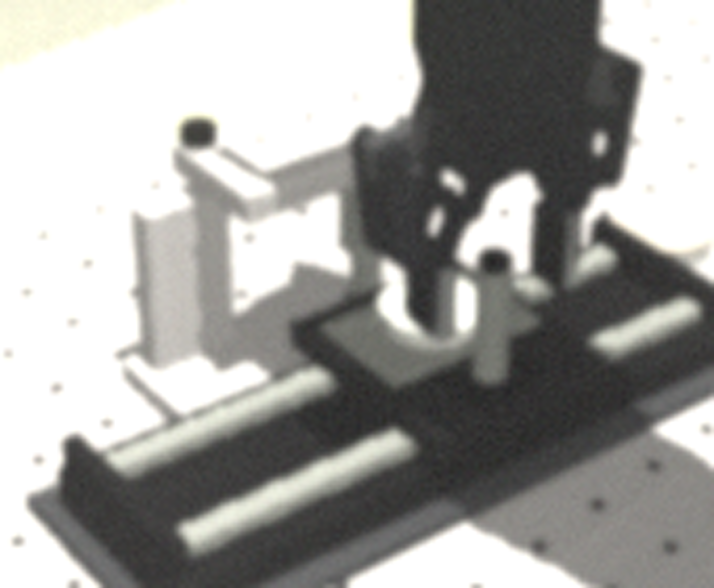

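Released cleanly. The post stands free at (495,260) between the open fingers. I'll raise straight up.

Emit:
step_arm(series="0 0 -3 0 0 0 60;0 0 -9 0 0 0 60;0 0 -18 0 0 0 60;0 0 -30 0 0 0 60;0 0 -44 0 0 0 60;0 0 -58 0 0 0 60;0 0 -72 0 0 0 60;0 0 -86 0 0 0 60;0 0 -98 0 0 0 60;0 0 -108 0 0 0 60;0 0 -114 0 0 0 60;0 0 -118 0 0 0 60;0 0 -120 0 0 0 60;0 0 -120 0 0 0 60")

```text
t: 19.35
tcp_pos: [0.4822, 0.0174, 0.2165]
eef_rot: [0.066, 0.998, 0.0, 0.0]
force: [0.1, -0.1, 0.5]
finger_gap: 0.707
```

```bash
python3 look.py side10
```

```text
19.35 [ 0.07342052 -0.05818963  0.47550261] Fy -0.04807011940927693 gap 60.388134920098075 sy -13.211391150289499
```

View pics/side10.png

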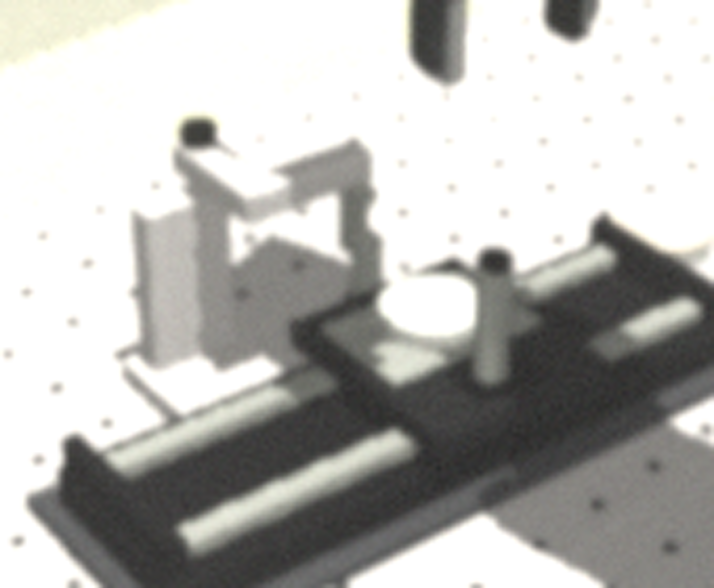

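```bash
python3 -c "
from cell import workorder
print(workorder.sign_off())"
```

```text
the job is handed in; nothing more can be done
None
```

I drew the carriage back about 90 mm by its post until the finger dropped, then drove it forward slowly until the dog met the finger. I released the post and handed the job in at about 19.4 s of the 56 s allowed; sign-off gave no verdict.

- **Draw-back:** the picture showed the finger hanging straight, with the dog clear behind it. I put the carriage at about 0.028.
- **Contact:** the tool stopped advancing within about 0.5 mm of where the pictures had put the finger. The tool force rose from about 5.5 N running friction to about 11.1 N. That leaves roughly 5.5 N on the finger, but this is inferred from the wrist force, which varied by about ±0.6 N; I had no direct reading.
- **Release:** I eased the pull down to about 3 N before opening the gripper, then lifted straight up with no force on the tool.
- **Last check:** the final side picture shows the finger hanging, the dog still against it, and the carriage and post unmoved by eye from the contact picture. The post's play and the force left on the finger could not be measured directly. I did not check the bystanders in a final picture, but no recorded force suggested the arm touched any of them.

No check failed, but the gripper read 14 to 14.6 mm on the 16 mm post. I took that as pad give, and the grip held throughout.

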